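Nest a goggle housing on the purge station and set the nitrogen valve

ROBOT

A 7-joint arm with a two-finger parallel gripper is mounted at the origin on the work surface. World frame = base frame: x ahead of the robot, y to its left, z up, the work surface at z = 0. Lengths are in m, angles in degrees, forces in N, time in s.
With the tool pointing down it reaches from about 0.4 to 0.85 m from the base axis. Payload 10.4 kg.
Tool frame: the origin (TCP) lies at the very end of the fingers, on their centre line; the grasp point (between the pads) lies 19 mm behind it (robot.grasp_offset is the x of the grasp point in the tool frame, in m); x points along the fingers, y is the direction in which the jaws open and shut, and the axes are right-handed (so a half turn about x gives the same grasp; the last joint's range is limited). The gripper opens to 85 mm and grips with 20 to 120 N. Pads are 22 mm wide; open, the fingers measure 114 mm over their backs; the gripper's body (76 mm by 85 mm) begins 54 mm behind the grasp point. The pads swing forward as they close: fully open they stand 13 mm farther back than shut.
Start: joints at [72.674, 19.034, -3.707, 83.658, 1.238, 77.344, -5.071], TCP at [0.173, -0.601, 0.231] pointing down, gripper open.
Joint ranges: [-148.97, 148.97], [-28.65, 121.19], [-84.17, 76.75], [9.2, 138.47], [-72.65, 252.65], [3.7, 117.97], [-149.18, 149.18]. Speed limits (degrees/s): [127.2, 127.2, 159.86, 159.86, 180, 180, 180].

INTERFACE

Orientations are given as [roll, pitch, yaw] about the fixed x, y, z axes, in that order (R = Rz(yaw) Ry(pitch) Rx(roll)).
In Python, from bench import robot, viewer, ticket gives the robot as it stands.
- The arm moves only by the shell command python3 -m handwheel 'ROWS' [OPENING] [FORCE]. ROWS is JSON, one flat list of numbers, 4 for each row, row after row: the shift along the tool's x, y, z in m, then the turn about the tool's x in rad. A call has 1 to 10 rows; each row is the pose to reach, as a shift and turn from the pose commanded when the call began, along the tool's axes at that moment; what a row does not reach only later rows make up. A row lasts 1/8 s, in which the tool goes at most 62.5 mm and 10.7 degrees, less where a joint would pass 70% of its speed; a pose out of reach is approached as far as the arm can. A call with a gripper value outside its range is refused whole. OPENING is the closure in counts, from 0 (fully open) to 255 (shut), set as the call begins (- or left out, the last holds). The fingers move at their own pace and stop on an object; FORCE is the grip in N (left out, the last holds). Time passes only in rows, so rows that repeat a pose let the fingers close. It gives the time, the measured TCP pose, the force and the opening at its end, in the units of the state.
- robot.state(): the state, without advancing time (a new reading comes with each control period).
- viewer.get_image(name): name is "scene" or "top" or "wrist"; returns the picture (420x560x3 uint8, red, green, blue); there is no depth.
- viewer.camera_params(name): a dict with "intrinsics" (3x3 intrinsics, pixels), "extrinsics" (4x4, takes a point from camera to world coordinates). Camera axes: x right, y up, looking along -z (the intrinsics and any distortion apply to the point x, -y, -z); pixel columns grow to the right and rows downward; lengths in m; the calibration is good to about 2 mm. A picture is of the moment at which its call begins: read the wrist's pose just before it. camera_params takes no time and is no camera call; for the wrist camera it gives the pose at the moment of the call.
- ticket.job_done(): hands the job in, once; it reports no verdict.
The state is a dict: "time": time; "q": joint angles; "joint_velocities": joint speeds; "effort": joint torques, N m; "tcp_pos": TCP position; "ee_rot": TCP orientation; "force": force on the tool from outside, world axes, zero at the start; "torque": the same for the moment, N m; "opening": opening from 0.0 (shut) to 1.0 (fully open).
Only numpy, scipy, OpenCV 4.12 (cv2) and the standard library are available. Lean on these libraries where they do the work, as an engineer would, in place of code of your own. Each camera call takes 0.05 s, during which the arm holds its last target.

TASK

Seat the olive-green night-vision housing flat and square, fully home in the pocket of the aluminium purge nest (either way round will do), lowering it in rather than dropping it. Then, by its revolving handle, wind the red valve wheel clockwise until it is shut against its stop, and back it off exactly two full turns. Finish while still holding the handle in the gripper at that setting, ready to shut off, with the housing seated and the other things on the bench left where they are.

Things in the scene. Friction and masses are not known exactly. Their poses are not given: they have to be found in the camera images.
- housing: loose olive-green housing, 0.22 to 0.45 kg, upright: foot flange 72 (x) x 56 (y) x 10 mm, on it a block 60 (x) x 40 (y) mm up to 56 mm above the underside, on top a black round eyepiece 37 mm across up to 70 mm. Origin: its centre, 35 mm above the flat underside; z up. Grip the block across its 40 mm width (along y), fingertips above the flange
- nest: fixed purge nest: a bright aluminium block 104 (x) x 88 (y) x 26 mm with a pocket 76 (x) x 60 (y) mm, 12 mm deep, open upward, upper edges bevelled 4 mm; black seal ring in the floor, brass fitting on the +x side. Origin: centre of its underside, below the pocket's centre; z up. Pocket floor 14 mm above the origin; a seated housing's centre is 49 mm above it
- hub (a point): point on the vertical axis of the red valve wheel, at the height of the rim (112 mm above the bench), fixed. The brass globe valve stands on a black foot 84 mm square with copper tubes on two sides; the wheel has three spokes and is 101 mm across
- wheel (a joint): turn of the valve wheel in rad: 0 = shut against the rigid stop; grows as it opens (counter-clockwise from above), up to 22. One turn is 6.283. Starts between a third and four fifths of a turn open. Stays where it is left; turning it takes about 3 to 5 N at the handle. The wheel does not rise as it turns
- handle: bright metal upright handle on the wheel's rim, 20 mm in diameter, 50 mm long, its axis vertical, 45 mm from the wheel's axis. Origin at its centre, 145 mm above the bench; its lower end is 2 mm above the rim. It revolves freely on its own spindle, so a gripper holding it from above can carry it round in a circle without turning itself
- port_cap: bystander: a loose brass port cap, 38 mm across, 20 mm high; origin at its underside
- hex_target: bystander: a loose black hexagonal target holder, 54 mm across, 38 mm high, with an amber window; origin at its underside
- eyepiece: bystander: a loose black spare eyepiece tube standing upright, 48 mm across, 60 mm high; origin at its underside
Things that resemble listed ones, but are neither listed nor needed, are in the scene too. Several things have the shape of the nest; the one meant has the colours described above.

How it is judged (in metres and radians):
On the way, in this order (a step that is already met when the one before it is completed fails the run):
1. the housing sits flat and square, fully home in the nest's pocket, let go, with the valve not yet shut (horizontal distance between housing and nest below 0.005 m and z of housing in the frame of nest below 0.0515 m and angle between the x axis of housing and the x axis of nest, either way round below 0.1 rad and angle between housing's own z axis and vertical below 0.05 rad and contact force between the fingers and housing below 0.3 N and linear speed of housing below 0.02 m/s and value of joint wheel above 0.5 rad), for 0.2 s.
2. the valve wheel is shut against its stop (value of joint wheel below 0.08 rad), for 0.2 s.
At the end, for the whole second after the job is handed in: after shutting on its stop the wheel stands still 12.57 rad (within 0.26) open, the handle gripped between the fingers (over 4 N, within 16 mm of the grasp point level, 40 mm in all); housing within 5 mm of the nest centre, 2.5 mm of the floor, 0.10 rad of square, 0.05 rad of upright (horizontal distance between housing and nest below 0.005 m and z of housing in the frame of nest below 0.0515 m and angle between the x axis of housing and the x axis of nest, either way round below 0.1 rad and angle between housing's own z axis and vertical below 0.05 rad and value of joint wheel between 12.306 and 12.826 rad and velocity of joint wheel between -0.1 and 0.1 rad/s and contact force between the fingers and handle above 4 N and horizontal distance between the grasp point and handle below 0.016 m and distance between the grasp point and handle below 0.04 m and linear speed of housing below 0.02 m/s); the arm keeps its last pose, push and grip.
It fails at once if the brass port cap is pushed more than 15 mm from where it stood or knocked over (distance of port_cap from where it was at the start of the episode above 0.015 m or angle between port_cap's own z axis and vertical above 0.4 rad).
It fails at once if the hexagonal target holder is pushed more than 15 mm from where it stood or knocked over (distance of hex_target from where it was at the start of the episode above 0.015 m or angle between hex_target's own z axis and vertical above 0.4 rad).
It fails at once if the spare eyepiece is pushed more than 15 mm from where it stood or knocked over (distance of eyepiece from where it was at the start of the episode above 0.015 m or angle between eyepiece's own z axis and vertical above 0.4 rad).
It fails at once if the housing is dropped: it falls faster than 0.5 m/s with no finger touching it (linear speed of housing above 0.5 m/s and contact force between the fingers and housing below 0.1 N).
It also fails if it takes over 72 s, if anything falls off the work surface, if the arm or the gripper's body presses on something with over 40 N, if the wrist force passes 120 N, or if a joint passes its speed limit or range.

## Working session

There is one attempt and no reset: what is moved stays moved. The work goes in short steps, Python scripts to look and compute and a shell command to move; the robot and the scene stay as the last step left them, time stands still between calls to the robot, and variables do not carry over. Pictures are saved under pics/ and viewed, and the job is handed in when it is done.

```bash
ls; mkdir -p pics; python3 - <<'E'
from bench import robot, viewer, ticket
import cv2
print(robot.state(), robot.grasp_offset)
for n in ["scene","top","wrist"]:
    p=viewer.camera_params(n); print(n,p)
    im=viewer.get_image(n); cv2.imwrite(f"pics/{n}0.png",im[:,:,::-1])
E
```

```text
pics
{'time': 0.0, 'q': array([72.67537278, 19.07323809, -3.70701228, 83.70633124,  1.23774418,
       77.34433215, -5.07100151]), 'joint_velocities': array([ 0.05320305, -0.05445135,  0.03636656,  0.05750416,  0.05648137,
        0.05983191, -0.02593004]), 'effort': array([ 1.40216689e-04, -6.25445437e+01,  4.91598272e-02, -3.91605520e+01,
        1.60926796e-02,  9.84263315e-03,  4.67597408e-05]), 'tcp_pos': array([ 0.17247174, -0.60033071,  0.23049945]), 'ee_rot': array([-87.2069725 ,  89.91595559, 108.82367033]), 'force': array([-0.41883132, -0.17897799,  0.7487538 ]), 'torque': array([-0.00434131, -0.02845084, -0.00925062]), 'opening': 0.9989441251297607} -0.0187
scene {'intrinsics': array([[405.63405466,   0.        , 275.77021997],
       [  0.        , 405.63405466, 213.04493812],
       [  0.        ,   0.        ,   1.        ]]), 'extrinsics': array([[ 0.62679297, -0.48090169,  0.61307759,  1.06161702],
       [ 0.7790981 ,  0.37499588, -0.50237859, -0.2560092 ],
       [ 0.01169314,  0.79253496,  0.60971437,  0.58460927],
       [ 0.        ,  0.        ,  0.        ,  1.
[... 182 characters left out ...]
]]), 'extrinsics': array([[-0.00593883,  0.99556668, -0.09387077,  0.48446885],
       [-0.99996802, -0.00540978,  0.00588936,  0.13940471],
       [ 0.00535543,  0.09390275,  0.99556697,  0.93210721],
       [ 0.        ,  0.        ,  0.        ,  1.        ]])}
wrist {'intrinsics': array([[356.02873272,   0.        , 280.67657629],
       [  0.        , 356.02873272, 214.0911912 ],
       [  0.        ,   0.        ,   1.        ]]), 'extrinsics': array([[ 0.27693633,  0.92643682,  0.25499232,  0.23708825],
       [-0.96088652,  0.26751367,  0.07164871, -0.58254872],
       [-0.00183593, -0.26486081,  0.96428491,  0.37250371],
       [ 0.        ,  0.        ,  0.        ,  1.        ]])}
```

View pics/scene0.png

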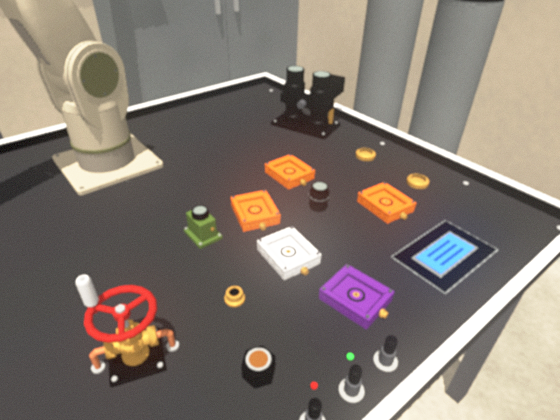

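View pics/top0.png

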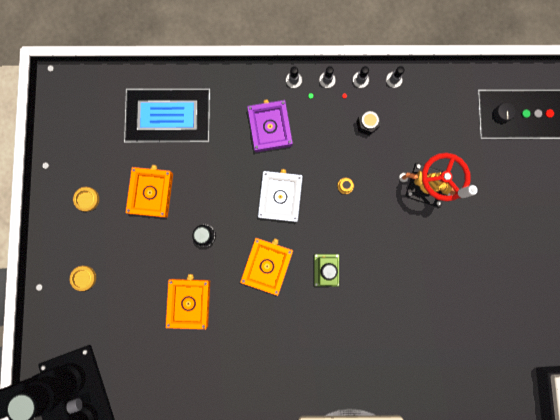

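View pics/wrist0.png

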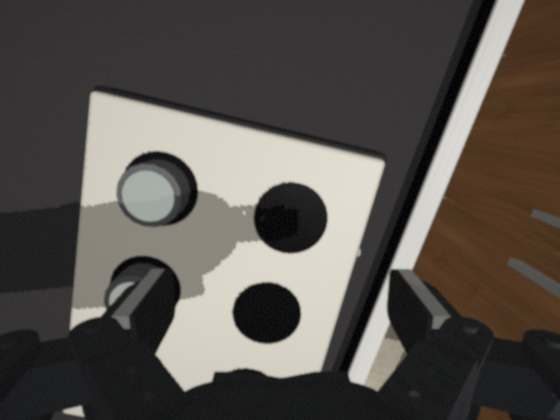

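The white-silver nest with the brass fitting is at top pixel (280,196). The housing is at (328,270), the wheel ring at (447,176) and the handle near (467,191). The orange and purple nests are decoys. Next I measure these.

```bash
cat > h.py <<'E'
import numpy as np, cv2
from bench import robot, viewer
from scipy.spatial.transform import Rotation as Ro
def ray(n,px,z,P=None):
    P=P or viewer.camera_params(n); K=P["intrinsics"];E=P["extrinsics"]
    px=np.atleast_2d(np.asarray(px,float))
    d=np.c_[(px[:,0]-K[0,2])/K[0,0],-(px[:,1]-K[1,2])/K[1,1],-np.ones(len(px))]@E[:3,:3].T
    o=E[:3,3]; t=(z-o[2])/d[:,2]
    return o+t[:,None]*d
def proj(n,X,P=None):
    P=P or viewer.camera_params(n); K=P["intrinsics"];E=P["extrinsics"]
    c=(np.atleast_2d(X)-E[:3,3])@E[:3,:3]
    return np.c_[K[0,2]+K[0,0]*c[:,0]/-c[:,2],K[1,2]-K[1,1]*c[:,1]/-c[:,2]]
def comps(m,amin=30):
    cs,_=cv2.findContours(m.astype(np.uint8),cv2.RETR_EXTERNAL,cv2.CHAIN_APPROX_NONE)
    return sorted([c[:,0,:] for c in cs if cv2.contourArea(c)>amin],key=lambda c:-cv2.contourArea(c))
def rect(p):
    (c,s,a)=cv2.minAreaRect((p[:,:2]*1000).astype(np.float32)); return np.round(c,1),np.round(s,1),round(a,1)
def toolR(s=None):
    s=s or robot.state(); return Ro.from_euler('xyz',s['ee_rot'],degrees=True).as_matrix()
E
python3 - <<'E'
from h import *
im=cv2.imread("pics/top0.png"); hsv=cv2.cvtColor(im,cv2.COLOR_BGR2HSV); H,S,V=cv2.split(hsv)
print("R",toolR().round(3).tolist())
for px in [(320,262),(330,270),(280,180),(467,191),(430,170)]: print(px,hsv[px[1],px[0]])
g=(H>30)&(H<70)&(S>80)&(V>40); g[:200]=0
for c in comps(g):
    for z in(0.01,0.056): print("green",z,c.mean(0).round(1),rect(ray("top",c,z)))
w=(S<50)&(V>150); 
for c in comps(w,20):
    if c[:,0].min()<30 or c[:,1].min()<60: continue
    print("white",c.mean(0).round(1),len(c),[rect(ray("top",c,z)) for z in(0.026,.07,.17)])
r=((H<6)|(H>174))&(S>150)&(V>80)
for c in comps(r,100): print("red",rect(ray("top",c,.112)),c.min(0),c.max(0)); q=ray("top",c,.112)[:,:2]*1000; print(cv2.fitEllipse(q.astype(np.float32)), cv2.minEnclosingCircle(q.astype(np.float32)))
crop=np.hstack([cv2.resize(im[230:310,220:350],None,fx=3,fy=3),cv2.resize(im[140:220,390:500],None,fx=3,fy=3)])
cv2.imwrite("pics/c0.png",crop)
E
```

```text
R [[-0.0, 0.276, -0.961], [0.001, -0.961, -0.276], [-1.0, -0.001, 0.0]]
(320, 262) [ 39 120 176]
(330, 270) [ 30   3 240]
(280, 180) [  8  15 207]
(467, 191) [ 13  16 141]
(430, 170) [13 22 81]
green 0.01 [325.8 269. ] (array([435.2,  49.8]), array([54.5, 72. ]), 89.3)
green 0.056 [325.8 269. ] (array([437.6,  54.3]), array([51.8, 68.4]), 89.3)
white [279.8 195.8] 167 [(array([602.8, 153.3]), array([ 90.6, 107.6]), 83.6), (array([597.1, 152.6]), array([ 86.2, 102.4]), 83.6), (array([584. , 151.1]), array([76.2, 90.5]), 83.6)]
white [166.6 114.9] 172 [(array([791.6, 413.1]), array([135.8,  66.2]), 89.8), (array([776.7, 399.8]), array([129.2,  63. ]), 89.8), (array([742.8, 369.6]), array([114.3,  55.7]), 89.8)]
white [369.8 119.2] 47 [(array([780.1, -55.1]), array([36.9, 38.1]), 88.7), (array([765.8, -45.6]), array([35.1, 36.2]), 88.7), (array([733.1, -24.2]), array([31.1, 32. ]), 88.7)]
white [201.2 234.8] 41 [(array([515.2, 330.3]), array([31.5, 31.3]), 89.7), (array([513.8, 321. ]), array([30. , 29.8]), 89.7), (array([510.4, 299.9]), array([26.5, 26.3]), 89.7)]
white [329.1 271.2] 3
[... 1523 characters left out ...]
ay([ 639.4, -209.5]), array([13.2, 11. ]), 89.7), (array([ 621.4, -169. ]), array([11.7,  9.7]), 89.7)]
white [ 38.7 286.8] 15 [(array([403.2, 686.3]), array([11.2, 12.1]), 46.1), (array([407.1, 659.8]), array([10.6, 11.5]), 46.1), (array([416.1, 599.4]), array([ 9.4, 10.1]), 46.1)]
white [ 45.2 165.1] 16 [(array([676. , 685.2]), array([14. , 11.3]), 2.9), (array([666.7, 658.7]), array([13.3, 10.8]), 2.9), (array([645.6, 598.5]), array([11.8,  9.5]), 2.9)]
red (array([ 630.1, -190.7]), array([99. , 98.1]), 89.7) [422 153] [470 200]
((630.1959228515625, -187.2373809814453), (93.28054809570312, 97.02208709716797), 69.65599060058594) ((629.8218994140625, -190.08413696289062), 50.80034637451172)
```

View pics/c0.png

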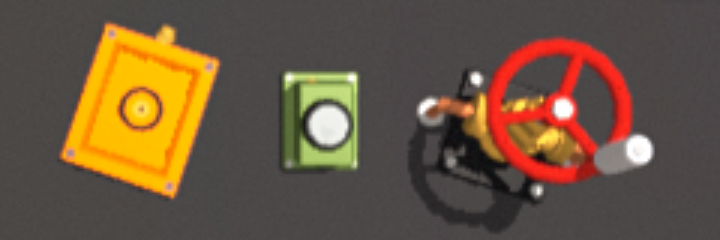

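Housing is at about (435,50) mm with its x axis at -0.7°. The nest is at about (602,153) mm at -6.4°, the hub at (630,-190) and the handle at (594,-217). The hub–handle radius comes out at 44.8 mm, against the 45 mm given. I'll move above the housing in two legs.

```bash
python3 -m handwheel '[-0.01,-0.02,-0.05,0, -0.02,-0.05,-0.10,0, -0.03,-0.075,-0.15,0, -0.04,-0.10,-0.20,0, -0.05,-0.125,-0.25,0, -0.05,-0.15,-0.30,0, -0.05,-0.165,-0.335,0, -0.05,-0.165,-0.335,0]' 0 40; python3 - <<'E'
from h import *
s=robot.state(); R=toolR(s); d=np.array([.435,.050,.20])-s['tcp_pos']; print(s['tcp_pos'],d@R,R.round(3).tolist(),s['q'].round(1))
E
```

```text
time: 1.15
tcp_pos: [0.4514, -0.3465, 0.281]
ee_rot: [-126.5, 89.9, 69.9]
force: [0.1, -0.6, -0.0]
opening: 1.002
[ 0.45142505 -0.3465285   0.28104101] [ 0.0815334  -0.38500556 -0.09589216] [[0.0, 0.282, -0.959], [0.001, -0.959, -0.282], [-1.0, -0.001, -0.001]] [ 48.   11.7 -17.6  87.3   3.5  81.6 -43.4]
```

```bash
python3 -m handwheel '[0.01,-0.05,-0.012,0.04, 0.02,-0.10,-0.024,0.08, 0.03,-0.15,-0.036,0.12, 0.04,-0.20,-0.05,0.16, 0.05,-0.25,-0.062,0.20, 0.06,-0.30,-0.075,0.24, 0.07,-0.35,-0.087,0.28, 0.08,-0.385,-0.096,0.295, 0.08,-0.385,-0.096,0.295, 0.08,-0.385,-0.096,0.295]'; python3 - <<'E'
from h import *
s=robot.state(); P=viewer.camera_params("wrist"); im=viewer.get_image("wrist"); cv2.imwrite("pics/w1.png",im[:,:,::-1])
im=im[:,:,::-1].copy();np.save("P1.npy",P,allow_pickle=True)
R=toolR(s); d=np.array([.435,.050,.20])-s['tcp_pos']; print(s['tcp_pos'],d@R,R.round(3).tolist(),s['q'].round(1))
H,S,V=cv2.split(cv2.cvtColor(im,cv2.COLOR_BGR2HSV))
g=(H>30)&(H<70)&(S>80)&(V>40)
for c in comps(g,200):
    for z in(0.01,0.056): print("green",z,c.min(0),c.max(0),rect(ray("wrist",c,z,P)))
w=(S<50)&(V>150)
for c in comps(w,200): print(c.min(0),c.max(0),rect(ray("wrist",c,.07,P)),rect(ray("wrist",c,.026,P)))
E
```

```text
time: 2.4
tcp_pos: [0.435, 0.0455, 0.2013]
ee_rot: [85.6, 90.0, -95.4]
force: [0.4, -0.0, 0.2]
opening: 0.999
[0.43503702 0.0455187  0.20132962] [ 0.00132735 -0.00448074  0.00011137] [[-0.0, -0.017, -1.0], [-0.001, -1.0, 0.017], [-1.0, 0.001, 0.0]] [  28.1   -2.1  -38.6  111.    -1.3   70.6 -101. ]
green 0.01 [247 150] [307 233] (array([431.6,  48.2]), array([56. , 80.8]), 89.5)
green 0.056 [247 150] [307 233] (array([441.4,  47.7]), array([48.3, 69.7]), 89.5)
[85  0] [202  64] (array([563.2, 138.5]), array([80.6, 41.7]), 83.8) (array([573. , 153.7]), array([93.6, 48.4]), 83.8)
[260 187] [294 220] (array([435.6,  48. ]), array([26.6, 26.7]), 44.3) (array([424.9,  48.6]), array([30.9, 31. ]), 44.3)
```

View pics/w1.png

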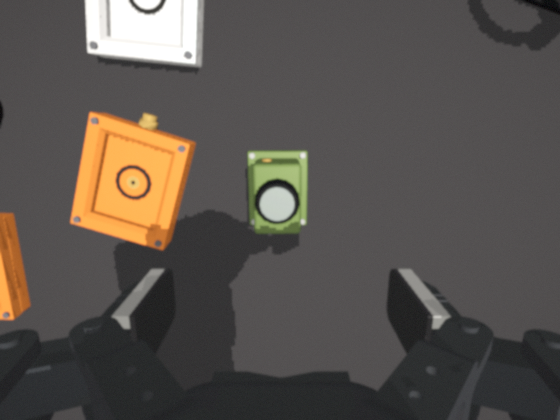

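Wrist view: the housing block is at px (277,195), square to the jaws and between the open fingers. The two views agree to 2 mm, at (0.4355, 0.0487). I'll descend and grip.

```bash
python3 -m handwheel '[0.04,-0.003,0,0, 0.08,-0.003,0,0, 0.12,-0.003,0,0, 0.15,-0.003,0,0, 0.17,-0.003,0,0, 0.184,-0.003,0,0, 0.184,-0.003,0,0]'; python3 -m handwheel '[0,0,0,0,0,0,0,0,0,0,0,0,0,0,0,0,0,0,0,0,0,0,0,0,0,0,0,0]' 255 50
```

```text
time: 3.32
tcp_pos: [0.4347, 0.0492, 0.0168]
ee_rot: [3.8, 89.9, -177.2]
force: [0.4, -0.3, 0.0]
opening: 0.996
time: 4.2
tcp_pos: [0.4356, 0.0497, 0.018]
ee_rot: [155.5, 89.9, -25.4]
force: [-1.5, -1.5, 6.9]
opening: 0.462
```

```bash
python3 -m handwheel '[-0.02,0,0,0, -0.05,0,0,0, -0.09,0,0,0, -0.12,0,0,0, -0.12,0,0,0]'; python3 - <<'E'
from h import *
s=robot.state(); P=viewer.camera_params("wrist"); im=viewer.get_image("wrist"); cv2.imwrite("pics/w2.png",im[:,:,::-1])
t=viewer.get_image("top"); cv2.imwrite("pics/t2.png",t[:,:,::-1])
R=toolR(s);print(s['tcp_pos'],s['force'],R.round(3).tolist(),s['opening'])
E
```

```text
time: 4.82
tcp_pos: [0.4361, 0.0499, 0.1387]
ee_rot: [168.6, 89.8, -12.2]
force: [0.3, 0.2, -4.7]
opening: 0.462
[0.43605556 0.04993205 0.13874018] [ 0.29996953  0.17472295 -4.65375579] [[0.004, -0.015, -1.0], [-0.001, -1.0, 0.015], [-1.0, 0.001, -0.004]] 0.4615048067812378
```

View pics/w2.png

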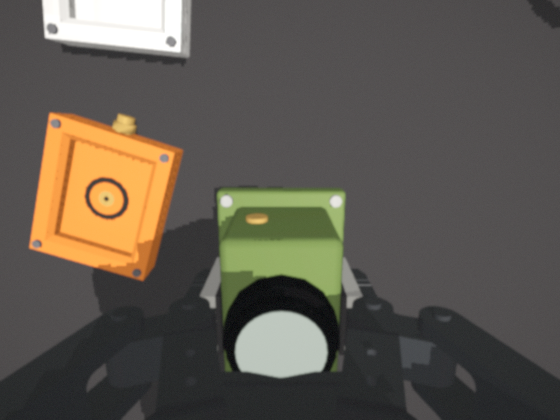

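View pics/t2.png

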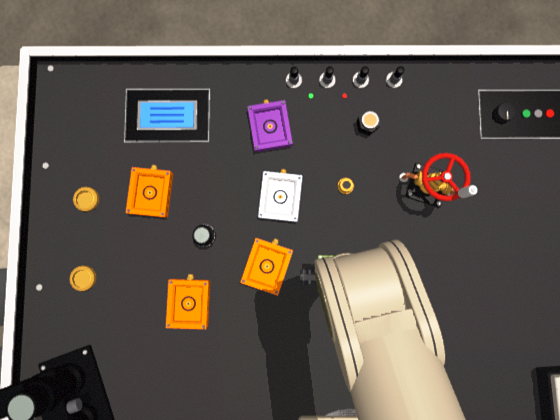

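The housing is held squarely: the flange front edge is at row 190, centred at column 282, and the weight reads about 4.7 N. I'll move toward the nest, turn 5.5° to match it, and look again.

```bash
python3 -m handwheel '[-0.005,-0.03,-0.015,0.03, -0.01,-0.06,-0.035,0.06, -0.01,-0.09,-0.055,0.096, -0.01,-0.104,-0.0625,0.096, -0.01,-0.104,-0.0625,0.096, -0.01,-0.104,-0.0625,0.096]'; python3 - <<'E'
from h import *
s=robot.state(); P=viewer.camera_params("wrist"); im=viewer.get_image("wrist")[:,:,::-1].copy(); cv2.imwrite("pics/w3.png",im)
R=toolR(s);print(s['tcp_pos'],s['force'],R.round(3).tolist(),s['opening'])
np.save("P3.npy",P,allow_pickle=True)
H,S,V=cv2.split(cv2.cvtColor(im,cv2.COLOR_BGR2HSV))
w=(S<50)&(V>120)
for c in comps(w,2000): print(c.min(0),c.max(0),rect(ray("wrist",c,.026,P)))
E
```

```text
time: 5.68
tcp_pos: [0.4983, 0.1518, 0.1464]
ee_rot: [39.8, 89.9, -146.6]
force: [-0.0, -0.3, -4.3]
opening: 0.459
[0.4983475  0.15177717 0.14644494] [-0.00724493 -0.32156497 -4.33978363] [[-0.002, -0.111, -0.994], [-0.001, -0.994, 0.111], [-1.0, 0.001, 0.001]] 0.459086264529277
[194   0] [328 139] (array([594.9, 153.4]), array([89.1, 89.3]), 83.6)
[236 312] [325 375] (array([379. , 164.9]), array([76.1, 62. ]), 85.6)
```

View pics/w3.png

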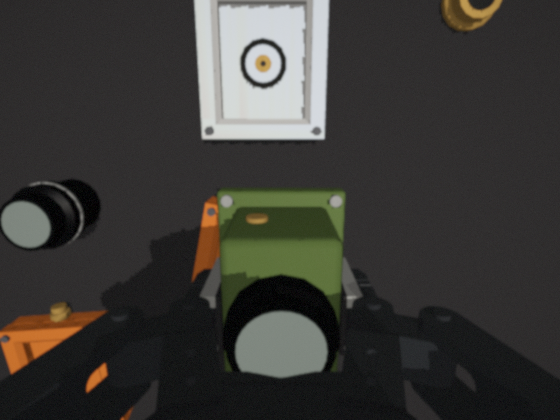

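The nest's seal ring is at px (263,63), with its near corner screws at (208,131) and (316,131). The housing flange's front screws are at (226,201) and (336,201).

```bash
python3 - <<'E'
from h import *
P=np.load("P3.npy",allow_pickle=True).item(); im=cv2.imread("pics/w3.png")
H,S,V=cv2.split(cv2.cvtColor(im,cv2.COLOR_BGR2HSV))
m=(V<80); m[:, :225]=0; m[:,300:]=0; m[:30]=0; m[100:]=0
for c in comps(m,200): e=cv2.fitEllipse(c); print("ring",e, ray("wrist",e[0],.014,P).round(4))
sc=ray("wrist",[(208,131),(316.5,131)],.026,P); d=sc[0]-sc[1]; print("screws",sc.round(4),np.linalg.norm(d),"mid",sc.mean(0),"yaw y",np.degrees(np.arctan2(d[1],d[0])))
# top cam ring
t=cv2.imread("pics/top0.png"); g=cv2.cvtColor(t,cv2.COLOR_BGR2GRAY); m=np.zeros(g.shape,bool); m[184:208,268:293]=g[184:208,268:293]<110
for c in comps(m,20): e=cv2.fitEllipse(c); print("ring top",e, ray("top",e[0],.014).round(4))
# housing flange in hand
zf=.1464-.0175+.010
g=(H>30)&(H<70)&(S>80)&(V>40)
c=comps(g,200)[0]; lo=c[c[:,1]<200]; print("flange cols",lo[:,0].min(),lo[:,0].max(),"row",c[:,1].min())
q=ray("wrist",[(lo[:,0].min()-.5,195),(lo[:,0].max()+.5,195),(282,c[:,1].min()-.5)],zf,P); print(q.round(4),np.linalg.norm(q[0]-q[1]))
s=robot.state(); R=toolR(s); print("rel tool",((q-s['tcp_pos'])@R).round(4))
fs=ray("wrist",[(226,201),(336,201)],zf,P); d=fs[0]-fs[1]; print("flange yaw",np.degrees(np.arctan2(d[1],d[0])),"tool",np.degrees(np.arctan2(-R[1,1],-R[0,1])))
E
```

```text
ring ((262.68560791015625, 62.98545837402344), (43.02751541137695, 46.67904281616211), 173.93197631835938) [[0.6028 0.1525 0.014 ]]
screws [[0.5605 0.1968 0.026 ]
 [0.5519 0.1194 0.026 ]] 0.07788682789563714 mid [0.55619691 0.15809972 0.026     ] yaw y 83.65010118029585
flange cols 216 345 row 188
[[0.5358 0.1753 0.1389]
 [0.5296 0.1199 0.1389]
 [0.5359 0.1466 0.1389]] 0.05575267672147458
rel tool [[ 0.0078 -0.0277 -0.0344]
 [ 0.0079  0.0281 -0.0344]
 [ 0.0078  0.0008 -0.0377]]
flange yaw 83.64026040812064 tool 83.57413720829695
```

Nest is at (0.6028, 0.1525), agreeing with the top camera to 1 mm. Yaw is matched within 0.1° and the housing sits about 1 mm forward in the grip. I'll go above the pocket and check, then lower.

```bash
python3 -m handwheel '[0,-0.005,-0.04,0, 0,-0.009,-0.075,0, 0.01,-0.0125,-0.1028,0, 0.05,-0.0125,-0.1028,0, 0.07,-0.0125,-0.1028,0, 0.07,-0.0125,-0.1028,0, 0.07,-0.0125,-0.1028,0]'; python3 - <<'E'
from h import *
s=robot.state(); im=viewer.get_image("wrist")[:,:,::-1].copy(); cv2.imwrite("pics/w4.png",im)
sc=viewer.get_image("scene")[:,:,::-1].copy(); cv2.imwrite("pics/s4.png",cv2.resize(sc[160:330,180:400],None,fx=3,fy=3))
R=toolR(s);print(s['tcp_pos'],s['force'],((np.array([.6018,.1528,.05])-s['tcp_pos'])@R).round(4),s['opening'])
E
```

```text
time: 6.6
tcp_pos: [0.6033, 0.1541, 0.0789]
ee_rot: [-167.8, 89.9, 5.8]
force: [-0.4, 0.8, -3.9]
opening: 0.464
[0.60325209 0.15407341 0.07887475] [-0.43197804  0.80139151 -3.89026639] [0.0289 0.0014 0.0014] 0.4638352370208539
```

View pics/w4.png

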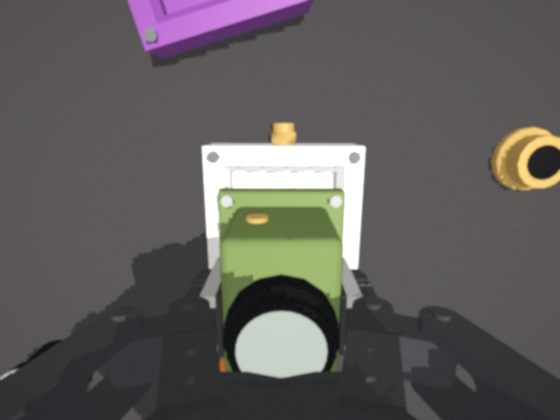

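View pics/s4.png

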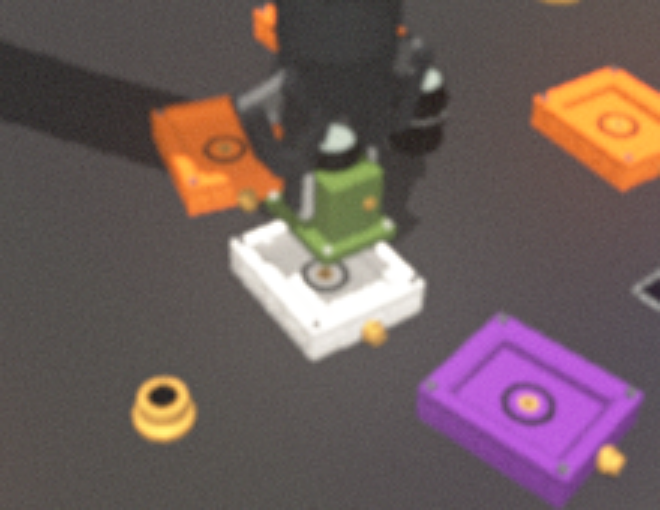

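Everything is lined up: the nest frame is centred about the flange, at columns 205–365 against 218–344 for the flange. I apply a 1.4 mm correction and lower.

```bash
python3 -m handwheel '[0.01,0.0014,0.0014,0, 0.02,0.0014,0.0014,0, 0.03,0.0014,0.0014,0, 0.034,0.0014,0.0014,0, 0.038,0.0014,0.0014,0, 0.042,0.0014,0.0014,0, 0.045,0.0014,0.0014,0,0.045,0.0014,0.0014,0]'
```

```text
time: 7.7
tcp_pos: [0.6012, 0.1528, 0.0324]
ee_rot: [-172.8, 90.0, 0.8]
force: [0.1, 0.1, -4.3]
opening: 0.465
```

```bash
python3 -m handwheel '[0.001,0,0,0, 0.002,0,0,0, 0.002,0,0,0]'
```

```text
time: 8.07
tcp_pos: [0.6012, 0.1528, 0.0321]
ee_rot: [135.0, 89.9, -51.4]
force: [-7.4, -3.6, 14.3]
opening: 0.465
```

```bash
python3 - <<'E'
from h import *
s=robot.state(); im=viewer.get_image("wrist")[:,:,::-1].copy(); 
sc=viewer.get_image("scene")[:,:,::-1].copy(); cv2.imwrite("pics/s5.png",np.hstack([cv2.resize(im[100:260,160:400],(390,260)),cv2.resize(sc[190:290,210:360],(390,260))]))
print(s['tcp_pos'],s['force'],s['torque'])
E
```

```text
[0.6012315  0.15282739 0.03208765] [-7.38962561 -3.63845524 14.26546992] [-6.33257367e-01  1.72074496e+00 -6.83238059e-04]
```

View pics/s5.png

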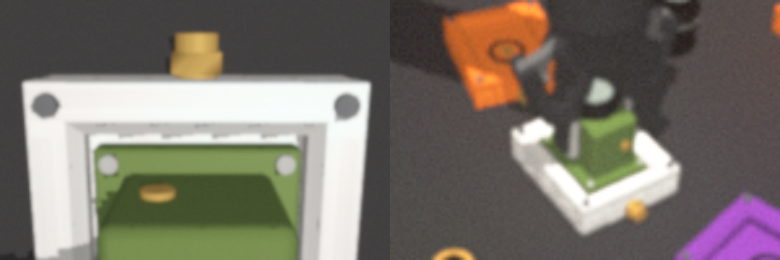

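```bash
python3 - <<'E'
from h import *
s=robot.state();P=viewer.camera_params("wrist"); im=viewer.get_image("wrist")[:,:,::-1].copy(); cv2.imwrite("pics/w5.png",cv2.resize(im[110:300,150:410],None,fx=3,fy=3))
R=toolR(s)
H,S,V=cv2.split(cv2.cvtColor(im,cv2.COLOR_BGR2HSV))
g=(H>30)&(H<70)&(S>80)&(V>40); w=(S<50)&(V>100)
f=lambda px,z:((ray("wrist",px,z,P)-s['tcp_pos'])@R).round(4)[:,1:]
r0=int(np.argmax(g[:,280])); print("flange front row",r0, f((280,r0-.5),.024))
col=np.where(w[100:200,250])[0]; print("nest outer front row at col250",100+col[0], f((250,100+col[0]-.5),.026))
for r in (205,230):
    gc=np.where(g[r])[0]; wc=np.where(w[r,150:420])[0]+150
    print(r,"flange",gc[0],gc[-1],f([(gc[0]-.5,r),(gc[-1]+.5,r)],.024).tolist(),"nest",wc[0],wc[-1],f([(wc[0]-.5,r),(wc[-1]+.5,r)],.026).tolist())
E
```

```text
flange front row 190 [[ 0.0001 -0.0369]]
nest outer front row at col250 146 [[-0.0122 -0.0556]]
205 flange 219 343 [[-0.0266, -0.03], [0.0277, -0.0301]] nest 177 384 [[-0.0442, -0.0305], [0.0449, -0.0306]]
230 flange 221 342 [[-0.0262, -0.0186], [0.0278, -0.0187]] nest 179 382 [[-0.0442, -0.0193], [0.0449, -0.0193]]
```

View pics/w5.png

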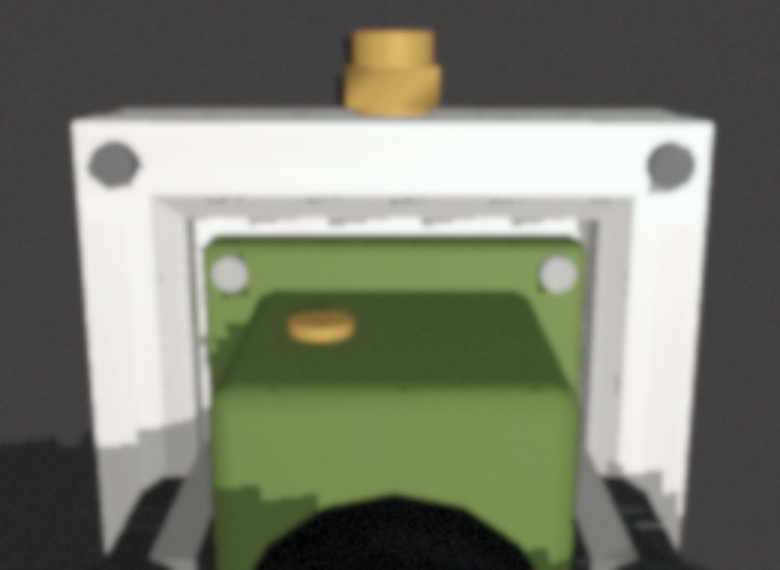

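Flange sits inside the pocket, laterally centred to 0.2 mm and about 1.5 mm toward -x, within the 2 mm clearance. TCP height 0.0321 matches the 0.018 grip height plus the 0.014 floor, so it is on the floor. I relieve the push, release and rise.

```bash
python3 -m handwheel '[-0.001,0,0,0, -0.001,0,0,0]'; python3 -m handwheel '[0,0,0,0,0,0,0,0,0,0,0,0,0,0,0,0,0,0,0,0,0,0,0,0]' 0;  python3 -m handwheel '[-0.03,0,0,0,-0.07,0,0,0,-0.12,0,0,0,-0.17,0,0,0,-0.20,0,0,0]'; python3 - <<'E'
from h import *
s=robot.state(); P=viewer.camera_params("wrist"); im=viewer.get_image("wrist")[:,:,::-1].copy(); cv2.imwrite("pics/w6.png",im)
H,S,V=cv2.split(cv2.cvtColor(im,cv2.COLOR_BGR2HSV))
w=(S<50)&(V>120); g=(H>30)&(H<70)&(S>80)&(V>40)
for c in comps(w,200): print(c.min(0),c.max(0),rect(ray("wrist",c,.026,P)),"eyepiece@.084",rect(ray("wrist",c,.084,P)))
for c in comps(g,200): print("green",c.min(0),c.max(0),rect(ray("wrist",c,.024,P)))
R=toolR(s); print(s['tcp_pos'],s['force'],R.round(3).tolist(),s['q'].round(1))
E
```

```text
time: 8.48
tcp_pos: [0.6013, 0.1529, 0.0322]
ee_rot: [165.2, 90.0, -21.1]
force: [-4.7, -1.7, 7.4]
opening: 0.459
time: 9.22
tcp_pos: [0.6011, 0.1527, 0.0313]
ee_rot: [133.3, 90.0, -53.0]
force: [0.9, -0.5, -0.2]
opening: 1.0
time: 9.85
tcp_pos: [0.6016, 0.1531, 0.2342]
ee_rot: [-163.8, 89.8, 9.8]
force: [0.7, 0.4, -1.0]
opening: 0.998
[234 130] [328 236] (array([603. , 152.4]), array([ 91.5, 107. ]), 83.7) eyepiece@.084 (array([613.8, 151.2]), array([76.3, 89.3]), 83.7)
[399 269] [449 328] (array([464.9,   9.9]), array([86.2, 21.9]), 25.9) eyepiece@.084 (array([498.5,  32.3]), array([71.9, 18.3]), 25.9)
[112 269] [162 328] (array([499.5, 323.2]), array([23. , 86.3]), 51.7) eyepiece@.084 (array([527.4, 293.7]), array([19.2, 72. ]), 51.7)
[0 0] [97 80] (array([757.7, 353.5]), array([92.9, 56.7]), 90.0) eyepiece@.084 (array([742.9, 319. ]), array([77.5, 47.3]), 90.0)
[0 0] [59 45] (array([773.9, 363.3]), array([31.5, 55.1]), 0.1) eyepiece@.084 (array([756.4, 327.2]), array([26.3, 46. ]), 0.1)
[103 283] [127 306] (array([506. , 347.3]), array([15.9, 34.6]), 38.0) eyepiece@.084 (array([532.8, 313.8]), array([13.2, 28.9]), 38.0)
green [255 152] [308 226] (array([597.6, 152.6]), array([52.5, 75.8]), 83.7)
[0.60158551 0.15310112 0.23421644] [ 0.71367588  0.36979935 -0.97582395] [[0.003, -0.111, -0.994], [0.0, -0.994, 0.111], [-1.0, -0.001, -0.003]] [  13.    23.4  -41.7   82.6   15.6   79.7 -125.5]
```

View pics/w6.png

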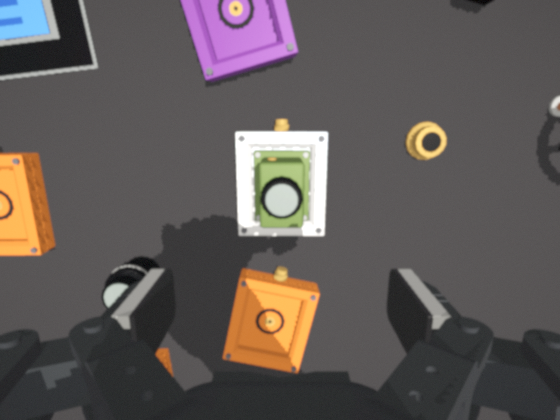

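The housing is seated and square: its flange is centred between the nest's walls, and the nest frame and green rectangle both measure 83.7°. Next I go above the valve handle, turning the tool back 22° and half closing the jaws.

```bash
python3 -m handwheel '[-0.02,0.045,-0.004,-0.05, -0.036,0.09,-0.008,-0.1, -0.036,0.14,-0.012,-0.15, -0.036,0.19,-0.017,-0.2, -0.036,0.24,-0.022,-0.25, -0.036,0.29,-0.026,-0.3, -0.036,0.34,-0.031,-0.35, -0.036,0.369,-0.0336,-0.39, -0.036,0.369,-0.0336,-0.39, -0.036,0.369,-0.0336,-0.39]' 120 60; python3 - <<'E'
from h import *
s=robot.state(); P=viewer.camera_params("wrist"); im=viewer.get_image("wrist")[:,:,::-1].copy(); cv2.imwrite("pics/w7.png",im)
t=viewer.get_image("top")[:,:,::-1].copy(); cv2.imwrite("pics/t7.png",t); np.save("P7.npy",P,allow_pickle=True)
H,S,V=cv2.split(cv2.cvtColor(im,cv2.COLOR_BGR2HSV))
r=((H<6)|(H>174))&(S>150)&(V>80)
for c in comps(r,300): q=ray("wrist",c,.112,P)[:,:2]*1000; print("red",c.min(0),c.max(0),rect(ray("wrist",c,.112,P)),cv2.minEnclosingCircle(q.astype(np.float32)))
R=toolR(s); print(s['tcp_pos'],s['opening'],R.round(3).tolist(),s['q'].round(1))
E
```

```text
time: 11.15
tcp_pos: [0.5937, -0.2166, 0.2672]
ee_rot: [-112.8, 90.0, 83.2]
force: [-0.5, 1.1, 0.1]
opening: 0.531
red [201  84] [321 206] (array([ 630.7, -189.2]), array([96.9, 99.4]), 36.1) ((629.6174926757812, -189.96859741210938), 50.09663772583008)
[ 0.59370475 -0.21656152  0.2672079 ] 0.5305376181757326 [[0.0, 0.276, -0.961], [0.001, -0.961, -0.276], [-1.0, -0.001, -0.0]] [ 43.1  23.1 -37.   77.8  13.7  83.6 -67.2]
```

View pics/w7.png

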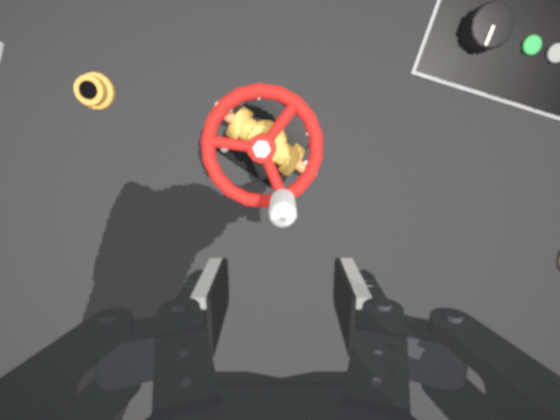

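View pics/t7.png

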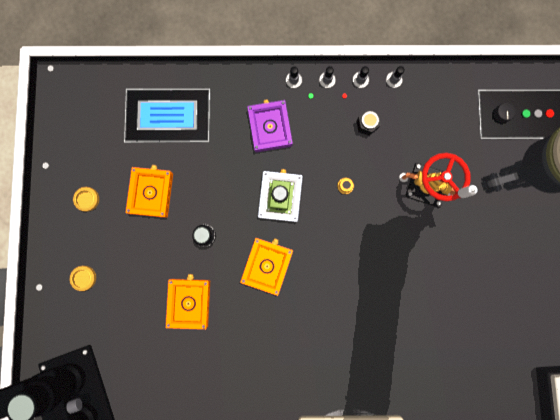

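```bash
python3 - <<'E'
from h import *
P=np.load("P7.npy",allow_pickle=True).item(); im=cv2.imread("pics/w7.png")
print(proj("wrist",[[.5941,-.2166,.17],[.5941,-.2166,.12],[.63,-.19,.112]],P).round(1))
H,S,V=cv2.split(cv2.cvtColor(im,cv2.COLOR_BGR2HSV))
w=(S<50)&(V>120); w[:180]=0;w[240:]=0;w[:,:255]=0;w[:,310:]=0
c=comps(w,50)[0]; print(c.min(0),c.max(0)); b=c[c[:,1]>214]; print(cv2.minEnclosingCircle(b.astype(np.float32)))
print(ray("wrist",[(283.5,215.5),(283.5,214)],.17,P).round(4))
cv2.imwrite("pics/w7c.png",cv2.resize(im[170:240,240:330],None,fx=6,fy=6))
s=robot.state();R=toolR(s); print(((np.array([.594,-.2166,.13])-s['tcp_pos'])@R).round(4))
t=cv2.imread("pics/t7.png");H,S,V=cv2.split(cv2.cvtColor(t,cv2.COLOR_BGR2HSV)); g=(H>30)&(H<70)&(S>80)&(V>40); w=(S<50)&(V>150)
for c in comps(g&(np.arange(560)[None]<330)): print("green",rect(ray("top",c,.024)))
m=w.copy();m[:185]=0;m[203:]=0;m[:,:271]=0;m[:,288:]=0
for c in comps(m,20): print("eyep",c.min(0),c.max(0),rect(ray("top",c,.084)))
E
```

```text
[[280.3 215.4]
 [280.5 199.3]
 [261.5 147.5]]
[255 187] [309 239]
((282.0, 227.5), 28.022411346435547)
[[ 0.5946 -0.2187  0.17  ]
 [ 0.5957 -0.2184  0.17  ]]
[0.1374 0.0006 0.    ]
green (array([602.2, 153.1]), array([53.9, 71.1]), 83.3)
eyep [273 187] [285 199] (array([601.2, 154.3]), array([25.4, 25.6]), 89.7)
```

View pics/w7c.png

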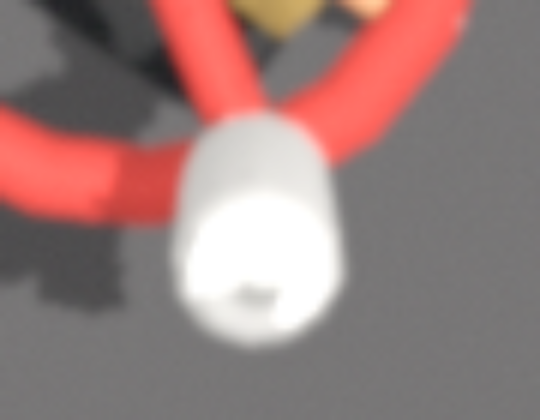

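The handle top is at px (284,215), which gives (0.595, -0.2187). The top camera gives (0.594, -0.2166), and the mean puts the radius at 44.8 mm. I descend and grip.

```bash
python3 -m handwheel '[0.04,0.0013,-0.0006,0, 0.08,0.0013,-0.0006,0, 0.11,0.0013,-0.0006,0, 0.13,0.0013,-0.0006,0, 0.138,0.0013,-0.0006,0, 0.138,0.0013,-0.0006,0]'; python3 -m handwheel '[0,0,0,0,0,0,0,0,0,0,0,0,0,0,0,0,0,0,0,0]' 255 60; python3 - <<'E'
from h import *
s=robot.state();print(s['tcp_pos'],s['force'],s['opening']); im=viewer.get_image("wrist")[:,:,::-1]; cv2.imwrite("pics/w8.png",im)
E
```

```text
time: 12.0
tcp_pos: [0.5948, -0.2186, 0.1297]
ee_rot: [147.6, 90.0, -16.4]
force: [-0.2, -0.5, -0.0]
opening: 0.526
time: 12.62
tcp_pos: [0.5952, -0.2187, 0.1306]
ee_rot: [147.8, 89.9, -16.2]
force: [-0.9, 1.5, 5.9]
opening: 0.22
[ 0.59519022 -0.21870048  0.13064214] [-0.85962902  1.54371617  5.88516147] 0.21955769617737805
```

View pics/w8.png

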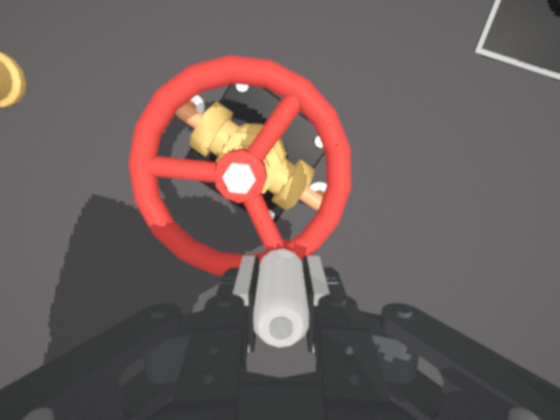

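The handle is gripped, opening 0.22 (about 19 mm), standing straight between the pads. Now I work out circle shifts, clockwise from above.

```bash
cat > circ.py <<'E'
from h import *
import sys
def table(th0,step,n,r=.045,phy=-74.):
    for k in range(1,n+1):
        t=th0+step*k
        f=lambda a:np.cos(np.radians(a))
        print(k,round(t,1),"y %.4f z %.4f"%(r*(f(t-phy)-f(th0-phy)),r*(f(t-phy+90)-f(th0-phy+90))))
def st(hub=(.6299,-.190)):
    s=robot.state(); p=s['tcp_pos']; v=p[:2]-hub; F=s['force']; th=np.arctan2(v[1],v[0])
    print("t",s['time'],"p",p.round(4),"r %.4f th %.1f"%(np.hypot(*v),np.degrees(th)),"F",F.round(1),"Frad %.1f Ftan %.1f"%(F[0]*np.cos(th)+F[1]*np.sin(th),-F[0]*np.sin(th)+F[1]*np.cos(th)),"op %.3f"%s['opening'])
    open("log.txt","a").write("%f %f\n"%tuple(p[:2]))
E
python3 -c "
from circ import *
st(); table(-140.4,-15,6)"
```

```text
t 12.675 p [ 0.5952 -0.2187  0.1307] r 0.0451 th -140.4 F [-1.   1.7  5.7] Frad -0.3 Ftan -1.9 op 0.214
1 -155.4 y -0.0113 z 0.0033
2 -170.4 y -0.0230 z 0.0035
3 -185.4 y -0.0344 z 0.0007
4 -200.4 y -0.0447 z -0.0050
5 -215.4 y -0.0532 z -0.0132
6 -230.4 y -0.0593 z -0.0232
```

```bash
python3 -m handwheel '[0,-0.0113,0.0033,0, 0,-0.0230,0.0035,0, 0,-0.0344,0.0007,0]'; python3 -c "
from circ import *
st(); table(-185.4,-15,4)"
```

```text
time: 13.05
tcp_pos: [0.5848, -0.1868, 0.1306]
ee_rot: [116.5, 89.8, -47.6]
force: [4.3, -4.4, 4.3]
opening: 0.216
t 13.05 p [ 0.5848 -0.1868  0.1306] r 0.0452 th 176.0 F [ 4.3 -4.4  4.3] Frad -4.6 Ftan 4.0 op 0.216
1 -200.4 y -0.0103 z -0.0057
2 -215.4 y -0.0187 z -0.0138
3 -230.4 y -0.0248 z -0.0239
4 -245.4 y -0.0281 z -0.0352
```

```bash
python3 -m handwheel '[0,-0.0103,-0.0057,0, 0,-0.0187,-0.0138,0, 0,-0.0248,-0.0239,0, 0,-0.0281,-0.0352,0]'; python3 -c "
from circ import *
st(); table(-245.4,-10,4)"
```

```text
time: 13.55
tcp_pos: [0.6105, -0.1491, 0.1305]
ee_rot: [83.9, 89.9, -80.1]
force: [-2.9, -3.2, 8.7]
opening: 0.215
t 13.55 p [ 0.6105 -0.1491  0.1305] r 0.0453 th 115.4 F [-2.9 -3.2  8.7] Frad -1.6 Ftan 4.0 op 0.215
1 -255.4 y -0.0005 z -0.0078
2 -265.4 y 0.0004 z -0.0156
3 -275.4 y 0.0026 z -0.0231
4 -285.4 y 0.0061 z -0.0302
```

```bash
python3 -m handwheel '[0,-0.0005,-0.0078,0, 0,0.0004,-0.0156,0]'; python3 -c "
from circ import *
st(); table(-265.4,-6,6)"
```

```text
time: 13.8
tcp_pos: [0.6258, -0.145, 0.1306]
ee_rot: [103.4, 89.9, -60.6]
force: [-3.1, -2.2, 10.3]
opening: 0.214
t 13.8 p [ 0.6258 -0.145   0.1306] r 0.0452 th 95.2 F [-3.1 -2.2 10.3] Frad -1.9 Ftan 3.3 op 0.214
1 -271.4 y 0.0012 z -0.0046
2 -277.4 y 0.0028 z -0.0090
3 -283.4 y 0.0049 z -0.0132
4 -289.4 y 0.0074 z -0.0172
5 -295.4 y 0.0104 z -0.0209
6 -301.4 y 0.0137 z -0.0242
```

```bash
python3 -m handwheel '[-0.0005,0.0012,-0.0046,0, -0.0007,0.0028,-0.0090,0, -0.0007,0.0049,-0.0132,0]'; python3 -c "
from circ import *
st(); table(-283.4,-6,6)"
```

```text
time: 14.18
tcp_pos: [0.6394, -0.1459, 0.1307]
ee_rot: [8.7, 90.0, -155.3]
force: [-2.3, -0.5, 6.9]
opening: 0.214
t 14.175 p [ 0.6394 -0.1459  0.1307] r 0.0451 th 77.9 F [-2.3 -0.5  6.9] Frad -1.0 Ftan 2.2 op 0.214
1 -289.4 y 0.0025 z -0.0040
2 -295.4 y 0.0054 z -0.0077
3 -301.4 y 0.0087 z -0.0110
4 -307.4 y 0.0124 z -0.0140
5 -313.4 y 0.0163 z -0.0166
6 -319.4 y 0.0205 z -0.0188
```

```bash
python3 -m handwheel '[0,0.0025,-0.0040,0, 0,0.0054,-0.0077,0, 0,0.0087,-0.0110,0]'; python3 -c "
from circ import *
st(); table(-301.4,-6,6)"
```

```text
time: 14.55
tcp_pos: [0.6524, -0.1509, 0.1307]
ee_rot: [-37.8, 90.0, 158.2]
force: [-3.5, 1.7, 6.4]
opening: 0.219
t 14.55 p [ 0.6524 -0.1509  0.1307] r 0.0451 th 60.1 F [-3.5  1.7  6.4] Frad -0.3 Ftan 3.9 op 0.219
1 -307.4 y 0.0036 z -0.0030
2 -313.4 y 0.0076 z -0.0056
3 -319.4 y 0.0117 z -0.0078
4 -325.4 y 0.0161 z -0.0095
5 -331.4 y 0.0206 z -0.0108
6 -337.4 y 0.0253 z -0.0116
```

```bash
python3 -m handwheel '[0,0.0036,-0.0030,0, 0,0.0076,-0.0056,0, 0,0.0117,-0.0078,0]'; python3 -c "
from circ import *
st(); table(-319.4,-6,6)"
```

```text
time: 14.92
tcp_pos: [0.6632, -0.1597, 0.1307]
ee_rot: [-81.0, 90.0, 115.0]
force: [-3.8, 2.6, 6.1]
opening: 0.214
t 14.925 p [ 0.6632 -0.1597  0.1307] r 0.0450 th 42.3 F [-3.8  2.6  6.1] Frad -1.1 Ftan 4.5 op 0.214
1 -325.4 y 0.0044 z -0.0017
2 -331.4 y 0.0089 z -0.0030
3 -337.4 y 0.0136 z -0.0038
4 -343.4 y 0.0183 z -0.0041
5 -349.4 y 0.0230 z -0.0039
6 -355.4 y 0.0276 z -0.0032
```

```bash
python3 -m handwheel '[0,0.0044,-0.0017,0, 0,0.0089,-0.0030,0, 0,0.0136,-0.0038,0]'; python3 -c "
from circ import *
st(); table(-337.4,-6,6)"
```

```text
time: 15.3
tcp_pos: [0.6708, -0.1713, 0.1307]
ee_rot: [-109.9, 89.9, 86.1]
force: [-1.6, 1.4, 5.4]
opening: 0.223
t 15.3 p [ 0.6708 -0.1713  0.1307] r 0.0449 th 24.6 F [-1.6  1.4  5.4] Frad -0.9 Ftan 1.9 op 0.223
1 -343.4 y 0.0047 z -0.0003
2 -349.4 y 0.0094 z -0.0001
3 -355.4 y 0.0141 z 0.0006
4 -361.4 y 0.0186 z 0.0018
5 -367.4 y 0.0230 z 0.0034
6 -373.4 y 0.0273 z 0.0055
```

```bash
python3 -m handwheel '[0,0.0047,-0.0003,0, 0,0.0094,-0.0001,0, 0,0.0141,0.0006,0]'; python3 -c "
from circ import *
st(); table(-355.4,-6,6)"
```

```text
time: 15.68
tcp_pos: [0.6745, -0.1852, 0.1307]
ee_rot: [-151.5, 89.9, 44.6]
force: [0.6, 2.9, 5.9]
opening: 0.219
t 15.675 p [ 0.6745 -0.1852  0.1307] r 0.0448 th 6.1 F [0.6 2.9 5.9] Frad 0.9 Ftan 2.8 op 0.219
1 -361.4 y 0.0046 z 0.0012
2 -367.4 y 0.0090 z 0.0028
3 -373.4 y 0.0132 z 0.0049
4 -379.4 y 0.0172 z 0.0074
5 -385.4 y 0.0209 z 0.0104
6 -391.4 y 0.0242 z 0.0137
```

```bash
python3 -m handwheel '[0,0.0046,0.0012,0, 0,0.0090,0.0028,0, 0,0.0132,0.0049,0]'; python3 -c "
from circ import *
st(); table(-373.4,-6,6)"
```

```text
time: 16.05
tcp_pos: [0.6736, -0.1999, 0.1307]
ee_rot: [-178.5, 89.9, 17.5]
force: [1.6, 2.6, 5.5]
opening: 0.218
t 16.05 p [ 0.6736 -0.1999  0.1307] r 0.0448 th -12.8 F [1.6 2.6 5.5] Frad 1.0 Ftan 2.9 op 0.218
1 -379.4 y 0.0040 z 0.0025
2 -385.4 y 0.0077 z 0.0054
3 -391.4 y 0.0110 z 0.0087
4 -397.4 y 0.0140 z 0.0124
5 -403.4 y 0.0166 z 0.0163
6 -409.4 y 0.0188 z 0.0205
```

```bash
python3 -m handwheel '[0,0.0040,0.0025,0, 0,0.0077,0.0054,0, 0,0.0110,0.0087,0]'; python3 -c "
from circ import *
st(); table(-391.4,-6,6)"
```

```text
time: 16.42
tcp_pos: [0.6722, -0.2045, 0.131]
ee_rot: [-148.2, 89.2, 48.2]
force: [26.1, 26.1, -5.6]
opening: 0.22
t 16.425 p [ 0.6722 -0.2045  0.131 ] r 0.0447 th -19.0 F [26.1 26.1 -5.6] Frad 16.2 Ftan 33.2 op 0.220
1 -397.4 y 0.0030 z 0.0036
2 -403.4 y 0.0056 z 0.0076
3 -409.4 y 0.0078 z 0.0117
4 -415.4 y 0.0095 z 0.0161
5 -421.4 y 0.0108 z 0.0206
6 -427.4 y 0.0116 z 0.0253
```

Tangential force jumped to 33 N, with the TCP held at -19° after 239° of turning (0.66 turn, inside the expected 1/3–4/5). That is the stop. I ease the push, hold there and measure.

```bash
python3 -m handwheel '[0,-0.0033,-0.0033,0, 0,-0.0033,-0.0033,0, 0,-0.0033,-0.0033,0, 0,-0.0033,-0.0033,0]'; python3 - <<'E'
from circ import *
st()
s=robot.state();P=viewer.camera_params("wrist"); im=viewer.get_image("wrist")[:,:,::-1].copy(); cv2.imwrite("pics/w9.png",im)
L=np.loadtxt("log.txt")[:-2]
A=np.c_[2*L,np.ones(len(L))]; x=np.linalg.lstsq(A,(L**2).sum(1),rcond=None)[0]; print("hub fit",x[:2],np.sqrt(x[2]+x[0]**2+x[1]**2))
H,S,V=cv2.split(cv2.cvtColor(im,cv2.COLOR_BGR2HSV))
r=((H<6)|(H>174))&(S>150)&(V>80)
for c in comps(r,300): q=ray("wrist",c,.112,P)[:,:2]*1000; print("red",c.min(0),c.max(0),cv2.minEnclosingCircle(q.astype(np.float32)))
print(s['q'].round(1))
E
```

```text
time: 16.92
tcp_pos: [0.6724, -0.2043, 0.1308]
ee_rot: [-149.1, 89.6, 47.1]
force: [10.5, 12.7, 1.7]
opening: 0.215
t 16.925 p [ 0.6724 -0.2043  0.1308] r 0.0448 th -18.6 F [10.5 12.7  1.7] Frad 5.9 Ftan 15.4 op 0.215
hub fit [ 0.62971946 -0.18985985] 0.045034538232525005
red [133 233] [295 313] ((652.158447265625, -175.24131774902344), 44.365936279296875)
red [279 340] [316 376] ((620.7914428710938, -226.5187225341797), 13.046499252319336)
[ 36.   36.5 -34.5  75.9  20.2  73.5 -72.6]
```

View pics/w9.png

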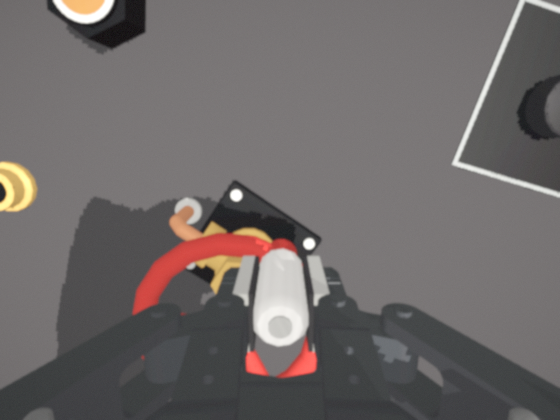

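The stop is at a handle angle of -18.5°. The circle fit gives hub (0.6297, -0.1899), radius 45.03 mm, matching the cameras. Opening two turns counter-clockwise must end at the same angle, so here are the tables.

```bash
python3 -c "
from circ import *
table(-25.4,15,10); table(124.6,15,10)"
```

```text
1 -10.4 y -0.0098 z -0.0066
2 4.6 y -0.0209 z -0.0104
3 19.6 y -0.0326 z -0.0112
4 34.6 y -0.0441 z -0.0089
5 49.6 y -0.0547 z -0.0037
6 64.6 y -0.0635 z 0.0040
7 79.6 y -0.0701 z 0.0137
8 94.6 y -0.0739 z 0.0249
9 109.6 y -0.0747 z 0.0366
10 124.6 y -0.0724 z 0.0481
1 139.6 y 0.0052 z 0.0105
2 154.6 y 0.0129 z 0.0194
3 169.6 y 0.0226 z 0.0260
4 184.6 y 0.0338 z 0.0298
5 199.6 y 0.0455 z 0.0306
6 214.6 y 0.0570 z 0.0283
7 229.6 y 0.0676 z 0.0231
8 244.6 y 0.0764 z 0.0154
9 259.6 y 0.0830 z 0.0057
10 274.6 y 0.0868 z -0.0055
```

```bash
python3 -m handwheel '[0,-0.0098,-0.0066,0, 0,-0.0209,-0.0104,0, 0,-0.0326,-0.0112,0, 0,-0.0441,-0.0089,0, 0,-0.0547,-0.0037,0, 0,-0.0635,0.0040,0, 0,-0.0701,0.0137,0, 0,-0.0739,0.0249,0, 0,-0.0747,0.0366,0, 0,-0.0724,0.0481,0]'; python3 -c "
from circ import *
st()"
```

```text
time: 18.23
tcp_pos: [0.6036, -0.1532, 0.1307]
ee_rot: [151.7, 89.9, -12.3]
force: [6.4, -1.1, 5.2]
opening: 0.218
t 18.225 p [ 0.6036 -0.1532  0.1307] r 0.0452 th 125.5 F [ 6.4 -1.1  5.2] Frad -4.6 Ftan -4.6 op 0.218
```

```bash
python3 -m handwheel '[0,0.0052,0.0105,0, 0,0.0129,0.0194,0, 0,0.0226,0.0260,0, 0,0.0338,0.0298,0, 0,0.0455,0.0306,0, 0,0.0570,0.0283,0, 0,0.0676,0.0231,0, 0,0.0764,0.0154,0, 0,0.0830,0.0057,0, 0,0.0868,-0.0055,0]'; python3 -c "
from circ import *
st();table(274.6,15,10); table(424.6,15,10); table(574.6,15,8); table(574.6,127,1)"
```

```text
time: 19.48
tcp_pos: [0.6322, -0.2349, 0.1306]
ee_rot: [-32.8, 89.9, 163.1]
force: [-4.7, 4.8, 11.8]
opening: 0.215
t 19.475 p [ 0.6322 -0.2349  0.1306] r 0.0450 th -87.1 F [-4.7  4.8 11.8] Frad -5.0 Ftan -4.4 op 0.215
1 289.6 y 0.0008 z -0.0117
2 304.6 y -0.0015 z -0.0232
3 319.6 y -0.0066 z -0.0338
4 334.6 y -0.0144 z -0.0426
5 349.6 y -0.0241 z -0.0492
6 364.6 y -0.0352 z -0.0530
7 379.6 y -0.0469 z -0.0538
8 394.6 y -0.0585 z -0.0515
9 409.6 y -0.0690 z -0.0464
10 424.6 y -0.0779 z -0.0387
1 439.6 y -0.0066 z 0.0098
2 454.6 y -0.0104 z 0.0209
3 469.6 y -0.0112 z 0.0326
4 484.6 y -0.0089 z 0.0441
5 499.6 y -0.0037 z 0.0547
6 514.6 y 0.0040 z 0.0635
7 529.6 y 0.0137 z 0.0701
8 544.6 y 0.0249 z 0.0739
9 559.6 y 0.0366 z 0.0747
10 574.6 y 0.0481 z 0.0724
1 589.6 y 0.0105 z -0.0052
2 604.6 y 0.0194 z -0.0129
3 619.6 y 0.0260 z -0.0226
4 634.6 y 0.0298 z -0.0338
5 649.6 y 0.0306 z -0.0455
6 664.6 y 0.0283 z -0.0570
7 679.6 y 0.0231 z -0.0676
8 694.6 y 0.0154 z -0.0764
1 701.6 y 0.0111 z -0.0798
```

```bash
python3 -m handwheel '[0,0.0008,-0.0117,0, 0,-0.0015,-0.0232,0, 0,-0.0066,-0.0338,0, 0,-0.0144,-0.0426,0, 0,-0.0241,-0.0492,0, -0.0004,-0.0352,-0.0530,0, -0.0004,-0.0469,-0.0538,0, -0.0004,-0.0585,-0.0515,0, -0.0004,-0.0690,-0.0464,0, -0.0004,-0.0779,-0.0387,0]'; python3 -c "
from circ import *
st()"
```

```text
time: 20.72
tcp_pos: [0.6488, -0.1491, 0.1307]
ee_rot: [168.4, 89.9, 4.4]
force: [3.9, 1.0, 5.0]
opening: 0.219
t 20.725 p [ 0.6488 -0.1491  0.1307] r 0.0450 th 65.1 F [3.9 1.  5. ] Frad 2.5 Ftan -3.1 op 0.219
```

```bash
python3 -m handwheel '[0,-0.0066,0.0098,0, 0,-0.0104,0.0209,0, 0,-0.0112,0.0326,0, 0,-0.0089,0.0441,0, 0,-0.0037,0.0547,0, 0,0.0040,0.0635,0, 0,0.0137,0.0701,0, 0,0.0249,0.0739,0, 0,0.0366,0.0747,0, 0,0.0481,0.0724,0]'; python3 -c "
from circ import *
st()"
```

```text
time: 21.98
tcp_pos: [0.5922, -0.215, 0.1306]
ee_rot: [-115.8, 89.9, 80.2]
force: [6.1, 8.5, 5.1]
opening: 0.218
t 21.975 p [ 0.5922 -0.215   0.1306] r 0.0452 th -146.4 F [6.1 8.5 5.1] Frad -9.8 Ftan -3.7 op 0.218
```

```bash
python3 -m handwheel '[0,0.0105,-0.0052,0, 0,0.0194,-0.0129,0, 0,0.0260,-0.0226,0, 0,0.0298,-0.0338,0, 0,0.0306,-0.0455,0, 0,0.0283,-0.0570,0, 0,0.0231,-0.0676,0, 0,0.0154,-0.0764,0, 0,0.0111,-0.0798,0, 0,0.0111,-0.0798,0]'; python3 -c "
from circ import *
st()"
```

```text
time: 23.22
tcp_pos: [0.6717, -0.2059, 0.1307]
ee_rot: [83.2, 89.9, -80.9]
force: [3.8, -1.6, 6.4]
opening: 0.217
t 23.225 p [ 0.6717 -0.2059  0.1307] r 0.0448 th -20.8 F [ 3.8 -1.6  6.4] Frad 4.2 Ftan -0.1 op 0.217
```

```bash
python3 -m handwheel '[0,-0.0019,-0.0014,0, 0,-0.0019,-0.0014,0, 0,-0.0019,-0.0014,0, 0,-0.0019,-0.0014,0, 0,-0.0019,-0.0014,0]'; python3 - <<'E'
from circ import *
st()
for n in("scene","top","wrist"): cv2.imwrite(f"pics/{n}9.png",viewer.get_image(n)[:,:,::-1])
t=cv2.imread("pics/top9.png");H,S,V=cv2.split(cv2.cvtColor(t,cv2.COLOR_BGR2HSV)); g=(H>30)&(H<70)&(S>80)&(V>40)
for c in comps(g&(np.arange(560)[None]<330)): print("green",rect(ray("top",c,.024)))
a=cv2.imread("pics/top0.png").astype(int); 
for nm,(x,y) in dict(cap=(346,185),hex=(369,121),eye=(203,236)).items(): print(nm,np.abs(a-t)[y-20:y+20,x-20:x+20].mean().round(1))
E
```

```text
time: 23.85
tcp_pos: [0.6722, -0.2046, 0.1307]
ee_rot: [70.8, 89.9, -93.4]
force: [2.6, -3.3, 6.0]
opening: 0.219
t 23.85 p [ 0.6722 -0.2046  0.1307] r 0.0448 th -19.0 F [ 2.6 -3.3  6. ] Frad 3.5 Ftan -2.3 op 0.219
green (array([602.1, 153.1]), array([53.8, 71.1]), 83.3)
cap 3.3
hex 3.2
eye 3.4
```

View pics/top9.png

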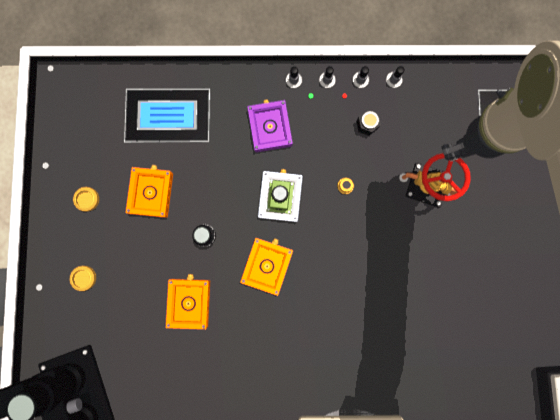

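View pics/wrist9.png

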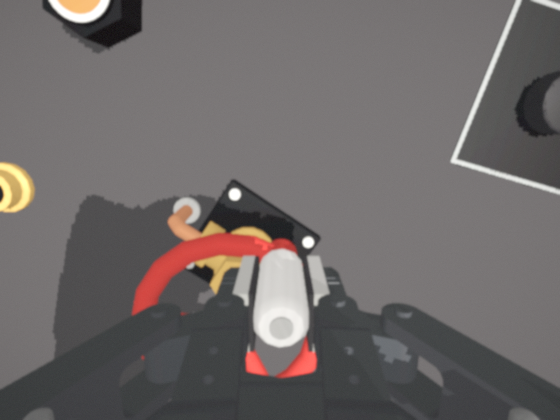

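View pics/scene9.png

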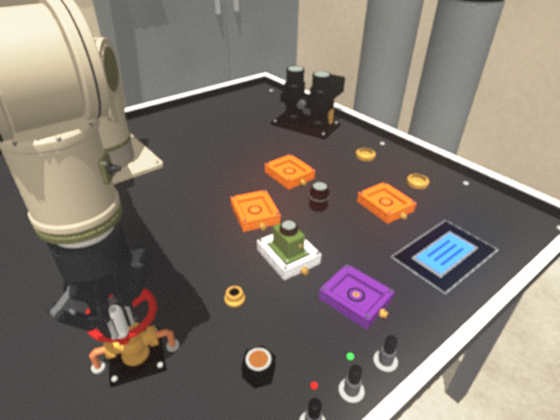

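The handle's wrist view matches the one taken at the stop, with the handle top at (280,326) in both. The housing is seated in the white nest at top px (280,196), and the bystanders are unmoved. I hand in.

```bash
python3 -c "
from bench import ticket
print(ticket.job_done())"
```

```text
the job is handed in; nothing more can be done
None
```

I seated the housing in the aluminium nest, wound the valve clockwise to its stop and backed it off two turns. The job was handed in at about 24 s with the handle still gripped; the system reports no verdict.

- **Housing:** I lowered it in and let go. My last top-camera check put it at (602, 153) mm and 83.3°. The nest measured (603, 152.5) mm and about 83.6°, so it is within about 1 mm and 0.4°. Its height was not measured directly. It follows from the tool height at contact, 32.1 mm against 32.0 mm expected for a fully seated housing.
- **Stop:** after 239° of turning, the force along the turn jumped to 33 N, with the handle at about -18.5°. I held it there for 0.5 s.
- **Final setting:** after two full turns counter-clockwise the handle stood at -19.0°, within about 0.01 rad of two turns. The last nudge was needed because the arm had stopped about 2° short.
- **Grip:** the jaws were on the handle with a 60 N setting, about 19 mm open on the 20 mm handle.
- **Bystanders:** the port cap, hexagonal target and spare eyepiece looked unchanged against the first top picture.

No check failed. Camera estimates disagreed with each other by at most about 2 mm.

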